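Swing the dispenser arm over the open beaker and start the pump

ROBOT

A 6-joint arm with a two-finger parallel gripper is mounted at the origin on the work surface. World frame = base frame: x ahead of the robot, y to its left, z up, the work surface at z = 0. Lengths are in mm, angles in rad, forces in N, time in s.
With the tool pointing down it reaches from about 350 to 975 mm from the base axis. Payload 7.1 kg.
Tool frame: the origin (TCP) lies midway between the tips of the shut fingers; the grasp point (between the pads) lies 19 mm behind it; z points along the fingers, y is the line along which they close (so a half turn about z gives the same grasp; the last joint's range is limited). The gripper opens to 88 mm and grips with 3 to 60 N. Pads are 20 mm wide; open, the fingers measure 115 mm over their backs; the gripper's body (75 mm by 178 mm) begins 61 mm behind the grasp point.
Start: joints at [1.255, 0.423, 1.63, -0, 1.089, -0.019], TCP at [182.757, 597.666, 198.875] pointing down, gripper open.
Joint ranges: [-3, 3], [-0.9, 2.11], [0.09, 2.58], [-1.31, 4.45], [0.11, 2.69], [-2.54, 2.54]. Speed limits (rad/s): [2.39, 2.39, 3.01, 3.14, 3.14, 3.14].

INTERFACE

Orientations are given as a rotation vector (axis times angle).
In Python, from workcell import ctrl gives the robot as it stands. The module is installed in compiled form; this text tells all that it offers.
- The arm moves only by the tool servo_tool, never from a script. Its argument "increments" is a list of rows, each a list of 7 numbers: the shift along the world's x, y, z in cm, then the turn, a rotation vector about the world's x, y, z in degrees, then the opening, from -1 (shut) to 1 (fully open). A call has 1 to 20 rows; each row is the pose to reach, as a shift and turn from the pose commanded when the call began; what a row does not reach only later rows make up. A row lasts 1/12 s, in which the tool goes at most 41.7 mm and 7.16 degrees, less where a joint would pass 70% of its speed; a pose out of reach is approached as far as the arm can. A call with a gripper value outside its range is refused whole. The fingers move at their own pace and stop on an object; the grip force is fixed at half the most. Time passes only in rows, so rows that repeat a pose let the fingers close. It gives the time, the measured TCP pose, the force, the opening and the grip force at its end, in the units of the state.
- ctrl.get_obs(): the state, without advancing time (a new reading comes with each control period).
- ctrl.get_image(name): name is "scene" or "top"; returns a dict with "image" (420x560x3 uint8, red, green, blue), "fx", "fy", "cx", "cy" (pixels), "extrinsics" (4x4, takes a point from camera to world coordinates). Camera axes: x right, y up, looking along -z (the intrinsics and any distortion apply to the point x, -y, -z); pixel columns grow to the right and rows downward; lengths in mm; the calibration is good to about 2 mm. A picture is of the moment at which its call begins. There is no depth.
- ctrl.close_job(): hands the job in; it is judged then, once.
The state is a dict: "t": time; "qpos": joint angles; "qvel": joint speeds; "joint_torque": joint torques, N m; "ee_pos": TCP position; "orientation": TCP orientation; "ft_force": force on the tool from outside, world axes, zero at the start; "moment": the same for the moment, N m; "width": finger opening in mm; "grasp_force": force on a finger pad.
Only numpy, scipy, OpenCV 4.12 (cv2) and the standard library are available. Lean on these libraries where they do the work, as an engineer would, in place of code of your own. Each camera call takes 0.05 s, during which the arm holds its last target. There are 200 camera calls.

TASK

With a fingertip, push the dispenser's swing arm round, gently and without gripping it, until its nozzle stands over the middle of the open white beaker. Then press the large start key on the pump box all the way down and let it come up. Leave the small stop key alone, and leave the beaker, the closed containers and everything else standing where they are.

Things in the scene. Friction and masses are not known exactly. Their poses are not given: they have to be found in the camera images.
- pivot (a point): The swing arm's pivot: the upright axis of the fixed dispenser stand, at the height of the arm's top (136 mm above the table). Stand: round grey foot 124 mm across and 18 mm high, thin steel post, grey hub 48 mm across from 109 to 139 mm high; a white box 75 x 85 x 70 mm high stands behind it, on the robot's side. The four containers stand on an arc on the other side, their centres about 170 mm from this axis and none higher than 90 mm.
- nozzle (a point): Lower end of the thin steel nozzle at the tip of the swing arm, 170 mm from the pivot axis and 96 mm above the table. The arm is a level aluminium bar, 14 mm wide and 24 mm high (112 to 136 mm above the table), that runs straight from the hub to a black nozzle holder 20 mm across which reaches up to 141 mm (a steel stub on it to 155 mm); the bar ends 14 mm beyond the nozzle.
- swing (a joint): Angle of the swing arm in rad: 0 when it points straight out from the stand, away from the white box; grows anticlockwise seen from above; stops at -1.6 and 1.6. The arm turns with a light friction of about 0.1 N m (1 N at 100 mm from the pivot) plus a damping of 0.06 N m s/rad, and stays where it is left.
- beaker_rim (a point): Centre of the mouth of the open white porcelain beaker, 75 mm above the table. The beaker is 68 mm across at the rim, loose, and stands in any of the four places on the arc; it is the only open vessel there.
- beaker: The same beaker; origin at the centre of its underside.
- jar: Closed white plastic jar, 64 mm across, 78 mm high, loose, on the arc; origin at the centre of its underside. Leave it.
- flask: Closed amber bottle, 52 mm across, 88 mm high, loose, on the arc; origin at the centre of its underside. Leave it.
- tin: Closed round steel tin with a paper label, 60 mm across, 62 mm high, loose, on the arc; origin at the centre of its underside. Leave it.
- start_top (a point): Centre of the top of the large round start key (34 mm across, grey) on the pump box. The pump box is a fixed grey box, 170 x 120 mm and 80 mm high, to the left of the dispenser; the start key is nearer to the robot, the stop key 90 mm behind it.
- start (a joint): How far the start key is pressed, m: 0 is up, 0.006 all the way down. It springs back; all the way down takes 5 N.
- stop (a joint): How far the small stop key (18 mm across, on the far half of the pump box) is pressed, m: 0 is up. Leave it.
- reagent: Tall closed amber bottle, 70 mm across, 150 mm high, loose, at the far right. Leave it.
- dish: Shallow white dish, 90 mm across, 20 mm high, loose, at the far left. Leave it.
- vial: Small amber vial, 28 mm across, 60 mm high, loose, beyond the pump box. Leave it.
- stand: The whole dispenser, fixed to the table; origin under the pivot at table height, x in the direction of the arm at joint value 0.
Mind the look-alikes: they are no part of the job. What is shaped like the part that bears start_top but pink or turquoise is not meant.

How it is judged (in metres and radians):
On the way, in this order (a step that is already met when the one before it is completed fails the run):
1. the nozzle rests over the middle of the open beaker (horizontal distance between nozzle and beaker_rim below 0.016 m and velocity of joint swing between -0.05 and 0.05 rad/s), for 0.3 s.
2. the start key is pressed down (horizontal distance between nozzle and beaker_rim below 0.016 m and value of joint start above 0.0045 m), for 0.05 s.
3. the start key is up again (value of joint start below 0.0015 m), for 0.2 s.
At the end, for the whole second after the job is handed in: The nozzle stands within 16 mm, seen from above, of the centre of the beaker's mouth, the arm is at rest, both keys are up, and the beaker and the closed containers stand within 12 mm (the other loose things within 20 mm) of where they started (all of step 1 and value of joint each of start, stop below 0.0015 m and angle between beaker's own z axis and vertical below 0.1 rad and linear speed of beaker below 0.02 m/s and not (distance of any of beaker, jar, flask, tin from where it was at the start of the episode above 0.012 m) and not (distance of any of reagent, dish, vial from where it was at the start of the episode above 0.02 m)); the robot touches nothing.
It fails at once if the start key is pressed while the nozzle is not over the beaker, or the stop key is pressed ((value of joint start above 0.003 m and not (horizontal distance between nozzle and beaker_rim below 0.016 m)) or value of joint stop above 0.002 m).
It fails at once if the beaker or a closed container on the arc is lifted, carried or shoved by more than 12 mm (distance of any of beaker, jar, flask, tin from where it was at the start of the episode above 0.012 m).
It fails at once if another loose thing is moved by more than 20 mm (distance of any of reagent, dish, vial from where it was at the start of the episode above 0.02 m).
It fails at once if the swing arm is gripped or pushed hard: the fingers bear on the dispenser with more than 25 N (contact force between the fingers and stand above 25 N).
It fails at once if the swing arm is flung: it turns faster than 2.5 rad/s (velocity of joint swing above 2.5 rad/s or velocity of joint swing below -2.5 rad/s).
It also fails if it takes over 51 s, if anything falls off the work surface, if the arm or the gripper's body presses on something with over 40 N, if the wrist force passes 120 N, or if a joint passes its speed limit or range.

## Working session

There is one attempt and no reset: what is moved stays moved. The work goes in short steps, Python scripts to look and compute and a tool call to move; the robot and the scene stay as the last step left them, time stands still between calls to the robot, and variables do not carry over. Pictures are saved under pics/ and viewed, at most 10 in all, crops included, and the job is handed in when it is done.

Besides the shell and the picture viewer there is one more tool, called after ">>>" as name(argument=value, ...) on one line, values as JSON. servo_tool: Moves the arm, as the interface text tells. Its arguments: {"type":"object","properties":{"increments":{"type":"array","items":{"type":"array","items":{"type":"number"}}}},"required":["increments"]}

```bash
mkdir -p pics; cat > h.py <<'E'
import numpy as np, cv2
from workcell import ctrl
def ray(c,u,v):
    E=np.array(c["extrinsics"]); d=np.array([(u-c["cx"])/c["fx"],-(v-c["cy"])/c["fy"],-1.])
    return E[:3,3],E[:3,:3]@d
def onz(c,u,v,z):
    o,d=ray(c,u,v); return o+d*(z-o[2])/d[2]
def pix(c,p):
    E=np.array(c["extrinsics"]); q=E[:3,:3].T@(np.array(p)-E[:3,3])
    return c["cx"]+c["fx"]*q[0]/-q[2], c["cy"]-c["fy"]*q[1]/-q[2]
def snap(n):
    c=ctrl.get_image(n); return c
E
python3 - <<'E'
from h import *
o=ctrl.get_obs(); print(o["t"],o["ee_pos"],o["orientation"],o["width"])
import pickle
for n in("scene","top"):
    c=snap(n); cv2.imwrite(f"pics/{n}0.png",c["image"][:,:,::-1]); pickle.dump(c,open(n+"0.pkl","wb"))
    print(n,[k for k in c],c["fx"],c["cx"],c["cy"],np.round(c["extrinsics"],2).tolist())
E
```

```text
0.0 [182.58365072 597.12052383 198.1054293 ] [-4.64492204e-01 -3.10679364e+00  2.39360476e-03] 88.01899357968117
scene ['image', 'fx', 'fy', 'cx', 'cy', 'extrinsics'] 477.719330416707 280.87848826851217 202.63702263596088 [[-0.66, -0.49, 0.57, 1357.44], [0.75, -0.43, 0.5, 828.5], [-0.0, 0.76, 0.66, 974.34], [0.0, 0.0, 0.0, 1.0]]
top ['image', 'fx', 'fy', 'cx', 'cy', 'extrinsics'] 380.10521478865724 278.970738754342 215.03708437819313 [[0.02, 1.0, -0.08, 518.69], [-1.0, 0.02, -0.01, 160.3], [-0.01, 0.08, 1.0, 1225.56], [0.0, 0.0, 0.0, 1.0]]
```

View pics/scene0.png

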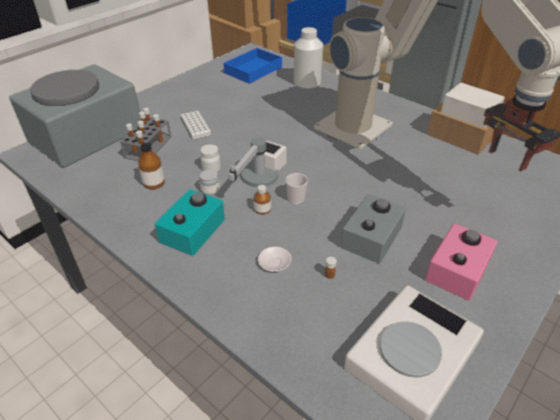

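View pics/top0.png

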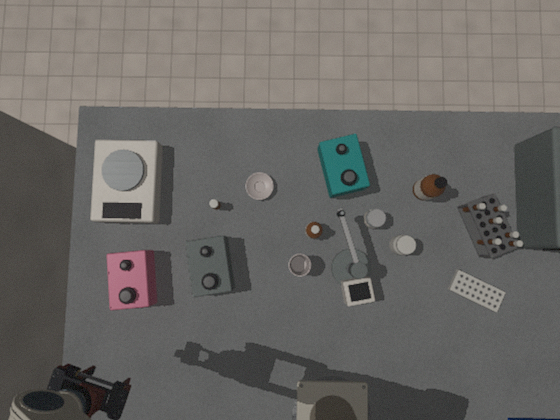

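The top view shows the grey pump box at (209,266), its start key at (209,282) and stop key at (205,252). Start-key look-alikes are pink (127,296) and turquoise (349,177), and I choose the grey one. The open beaker is at (300,265); the other white or round things are the jar (404,245), tin (376,218), amber flask (314,230) and dish (259,186). The swing arm runs from the hub at about (354,257) to its nozzle at (342,213).

```bash
python3 - <<'E'
from h import *
import pickle
c=pickle.load(open("top0.pkl","rb")); im=c["image"][:,:,::-1]
a=cv2.resize(im[195:315,180:320],None,fx=4,fy=4,interpolation=cv2.INTER_CUBIC)  #560x480
b=cv2.resize(im[195:315,320:380],None,fx=4,fy=4,interpolation=cv2.INTER_CUBIC)
cv2.imwrite("pics/crop0.png",np.hstack([a,b]))
s=pickle.load(open("scene0.pkl","rb"))
def two(p,q):
    o1,d1=ray(c,*p);o2,d2=ray(s,*q)
    t=np.linalg.lstsq(np.c_[d1,-d2],o2-o1,rcond=None)[0]
    A,B=o1+d1*t[0],o2+d2*t[1]; return (A+B)/2,np.linalg.norm(A-B)
print("start",two((209,281),(381.5,205)),"stop",two((205,251),(368.5,224.5)))
print("beaker",onz(c,299.5,264.5,75),"hub",onz(c,353,257,139),"tip",onz(c,341,213,148),"start",onz(c,209,281.5,90))
E
```

```text
start (array([416.58070937, 376.45552658,  92.11954866]), np.float64(1.108112070079526)) stop (array([504.61097977, 391.71314373,  89.52175906]), np.float64(1.2944977939599758))
beaker [468.55653517 109.53048754  75.        ] hub [495.10688597 -39.05122405 139.        ] tip [619.05981305  -3.31028847 148.        ] start [414.59848896 377.27426289  90.        ]
```

View pics/crop0.png

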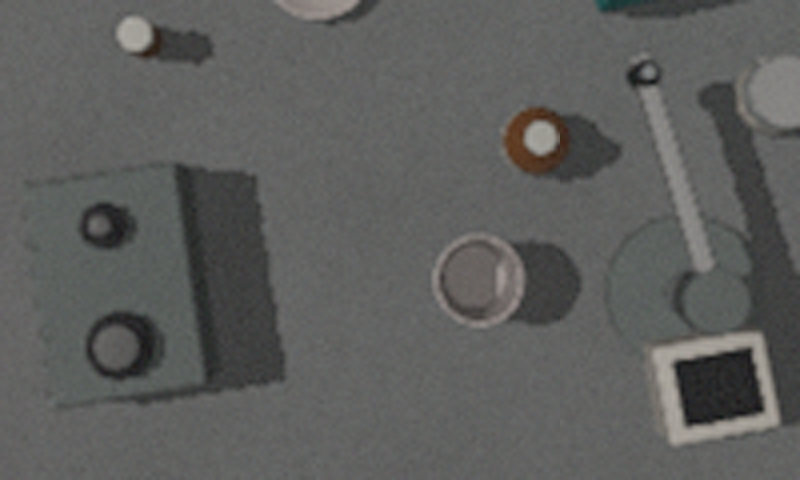

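```bash
cat > m.py <<'E'
from h import *
import pickle
c=pickle.load(open("top0.pkl","rb"))
f=lambda u,v,z: onz(c,180+(u+.5)/4-.5,195+(v+.5)/4-.5,z)
P=f(716,299,139);B=f(479,279,75);T=f(645,73,141);S=f(115,346,92);ST=f(102,224,90)
e0=f(647,95,136);w=f(713,405,70)
# white box top centre
W=f((651+766+778+672)/4,(350+332+424+444)/4,70)
for n,p in dict(P=P,B=B,T=T,S=S,stop=ST,W=W).items(): print(n,p.round(1))
ang=lambda v: np.arctan2(v[1],v[0])
print("PB",np.linalg.norm((B-P)[:2]),"PT",np.linalg.norm((T-P)[:2]),"ang arm",ang(T-P),"ang beaker",ang(B-P),"zero",ang(P-W),"W-P",np.linalg.norm((P-W)[:2]))
# edge axis of white box
print("box edge", ang(f(651,350,70)-f(672,444,70)), ang(f(766,332,70)-f(778,424,70)))
print("S-stop",np.linalg.norm((S-ST)[:2]), "flask",f(540,137,88), "rim w",f(524,279,75)[1]-f(433,279,75)[1])
o=ctrl.get_obs();from scipy.spatial.transform import Rotation as R
print(R.from_rotvec(o["orientation"]).as_matrix().round(2))
E
python3 m.py
```

```text
P [460.6 -54.9 139. ]
B [468.9 109.9  75. ]
T [620.1  -4.  141. ]
S [415.8 378.8  92. ]
stop [505.4 391.8  90. ]
W [391.2 -69.1  70. ]
PB 165.06657352242485 PT 167.42639083448654 ang arm 0.30909120363859843 ang beaker 1.5201915412545473 zero 0.2016090732006079 W-P 70.79691209779617
box edge 0.2253780315362096 0.12745721697874032
S-stop 90.45719033061955 flask [575.69373885  66.19630328  88.        ] rim w -68.27942589083825
[[-0.96  0.29 -0.  ]
 [ 0.29  0.96 -0.  ]
 [-0.   -0.   -1.  ]]
```

>>> servo_tool(increments=[[9,-15,1,0,0,-20,-1],[39.2,-65,1,0,0,-55.5,-1],[39.2,-65,1,0,0,-55.5,-1],[39.2,-65,1,0,0,-55.5,-1],[39.2,-65,1,0,0,-55.5,-1],[39.2,-65,1,0,0,-55.5,-1],[39.2,-65,1,0,0,-55.5,-1],[39.2,-65,1,0,0,-55.5,-1],[39.2,-65,1,0,0,-55.5,-1],[39.2,-65,1,0,0,-55.5,-1],[39.2,-65,1,0,0,-55.5,-1],[39.2,-65,1,0,0,-55.5,-1],[39.2,-65,1,0,0,-55.5,-1],[39.2,-65,1,0,0,-55.5,-1],[39.2,-65,1,0,0,-55.5,-1],[39.2,-65,1,0,0,-55.5,-1],[39.2,-65,1,0,0,-55.5,-1],[39.2,-65,1,0,0,-55.5,-1],[39.2,-65,1,0,0,-55.5,-1],[39.2,-65,1,0,0,-55.5,-1]])

```text
t: 1.77
ee_pos: [575.6, -54.7, 208.4]
orientation: [-1.862, -2.53, 0.0]
ft_force: [-0.5, 0.7, 0.1]
width: 0.5
grasp_force: 0.0
```

>>> servo_tool(increments=[[0,0,-3,0,0,0,-1],[0,0,-6,0,0,0,-1],[0,0,-9,0,0,0,-1],[0,0,-9,0,0,0,-1],[0,0,-9,0,0,0,-1]])

```text
t: 2.18
ee_pos: [572.7, -50.9, 117.8]
orientation: [-1.854, -2.531, 0.003]
ft_force: [0.6, -0.3, 0.6]
width: 0.6
grasp_force: 0.0
```

```bash
python3 - <<'E'
from h import *
o=ctrl.get_obs(); print(o["ee_pos"],o["orientation"],o["ft_force"])
c=snap("scene");t=snap("top")
a=cv2.resize(c["image"][120:240,190:350,::-1],None,fx=3,fy=3); b=cv2.resize(t["image"][190:310,290:390,::-1],None,fx=3,fy=3)
cv2.imwrite("pics/p1.png",np.hstack([a,b]))
# waypoints: TCP for arm angle th at radius r, offset d
P=np.array([460.6,-54.9])
for th in np.linspace(.309,1.52,13):
    p=P+110*np.array([np.cos(th),np.sin(th)])+17*np.array([np.sin(th),-np.cos(th)]); print(round(th,2),p.round(0),((p-[575,-52.3])/10).round(2),round(np.degrees(th-.309),1))
E
```

```text
[572.73795261 -50.86138373 117.82208753] [-1.85385599 -2.53136651  0.00322944] [ 0.60499475 -0.30385532  0.60185705]
0.31 [571. -38.] [-0.44  1.47] 0.0
0.41 [568. -27.] [-0.67  2.56] 5.8
0.51 [565. -16.] [-1.01  3.63] 11.6
0.61 [560.  -6.] [-1.46  4.67] 17.3
0.71 [555.   4.] [-2.01  5.65] 23.1
0.81 [549.  13.] [-2.65  6.57] 28.9
0.91 [541.  22.] [-3.38  7.42] 34.7
1.02 [533.  30.] [-4.2   8.19] 40.5
1.12 [524.  36.] [-5.08  8.88] 46.3
1.22 [515.  42.] [-6.04  9.47] 52.0
1.32 [505.  47.] [-7.04  9.97] 57.8
1.42 [494.  51.] [-8.1  10.36] 63.6
1.52 [483.  54.] [-9.18 10.64] 69.4
```

View pics/p1.png

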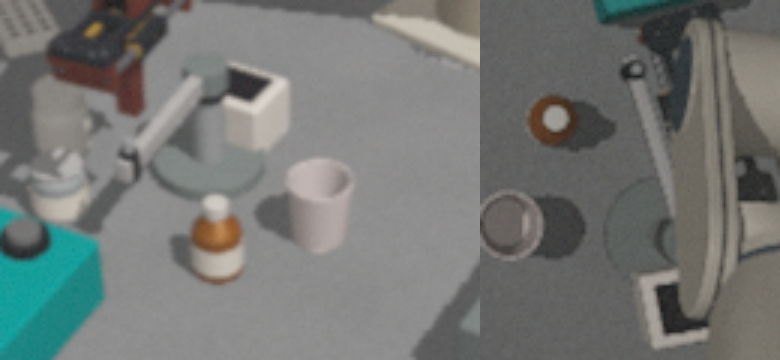

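The fingers stand beside the bar on its clockwise side. Nothing else is within reach at this height. Now I push most of the way.

>>> servo_tool(increments=[[-0.2,0.7,0,0,0,0,-1],[-0.44,1.4,0,0,0,0,-1],[-0.55,2.0,0,0,0,3,-1],[-0.67,2.56,0,0,0,5.8,-1],[-0.83,3.1,0,0,0,8.7,-1],[-1.01,3.63,0,0,0,11.6,-1],[-1.23,4.15,0,0,0,14.4,-1],[-1.46,4.67,0,0,0,17.3,-1],[-1.73,5.16,0,0,0,20.2,-1],[-2.01,5.65,0,0,0,23.1,-1],[-2.32,6.11,0,0,0,26,-1],[-2.65,6.57,0,0,0,28.9,-1],[-3.0,7.0,0,0,0,31.8,-1],[-3.38,7.42,0,0,0,34.7,-1],[-3.78,7.81,0,0,0,37.6,-1],[-4.2,8.19,0,0,0,40.5,-1],[-4.63,8.54,0,0,0,43.4,-1],[-5.08,8.88,0,0,0,46.3,-1],[-5.08,8.88,0,0,0,46.3,-1]])

```text
t: 3.87
ee_pos: [523.4, 37.5, 119.9]
orientation: [0.708, 3.06, 0.001]
ft_force: [0.0, 0.1, 0.8]
width: 0.4
grasp_force: 0.0
```

```bash
python3 - <<'E'
from h import *
o=ctrl.get_obs(); print(o["ee_pos"],o["orientation"],o["ft_force"])
c=snap("scene");t=snap("top")
a=cv2.resize(c["image"][120:240,190:350,::-1],None,fx=3,fy=3); b=cv2.resize(t["image"][190:310,290:390,::-1],None,fx=3,fy=3)
cv2.imwrite("pics/p2.png",np.hstack([a,b]))
E
```

```text
[523.35405625  37.53182668 119.90078134] [7.08054512e-01 3.05994377e+00 6.88982439e-04] [0.04662322 0.11903428 0.84676441]
```

View pics/p2.png

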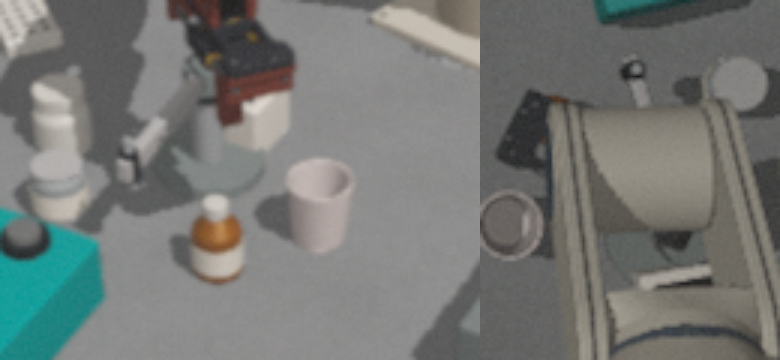

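The pictures show the swing arm still at its old angle: its tip sits at about (233,173) in both scene views. The fingers have passed it. I'll check the true fingertip height against the images.

```bash
python3 - <<'E'
from h import *
import pickle
s=pickle.load(open("scene0.pkl","rb"));t=pickle.load(open("top0.pkl","rb"))
f=lambda p:[(round((pix(s,p)[0]-190)*3),round((pix(s,p)[1]-120)*3)),(round((pix(t,p)[0]-290)*3)+480,round((pix(t,p)[1]-190)*3))]
for p in [(572.7,-50.9,118),(572.7,-50.9,180),(523.4,37.5,120),(523.4,37.5,150),(523.4,37.5,180),(460.6,-54.9,139),(620,-4,141),(622,-3,96),(468.9,109.9,75)]: print(p,f(p))
o=ctrl.get_obs(); print(o["qpos"])
c=snap("scene")
cv2.imwrite("pics/p3.png",cv2.resize(c["image"][100:210,200:320,::-1],None,fx=5,fy=5,interpolation=cv2.INTER_CUBIC))
E
```

```text
(572.7, -50.9, 118) [(132, 129), (677, 120)]
(572.7, -50.9, 180) [(127, 78), (690, 117)]
(523.4, 37.5, 120) [(229, 140), (586, 170)]
(523.4, 37.5, 150) [(229, 115), (589, 170)]
(523.4, 37.5, 180) [(228, 90), (593, 169)]
(460.6, -54.9, 139) [(204, 63), (686, 238)]
(620, -4, 141) [(129, 151), (633, 69)]
(622, -3, 96) [(132, 189), (625, 71)]
(468.9, 109.9, 75) [(319, 179), (508, 223)]
[ 4.77433867e-02  3.89769541e-01  1.90754122e+00  2.14338408e-05
  8.42692900e-01 -1.06476254e+00]
```

View pics/p3.png

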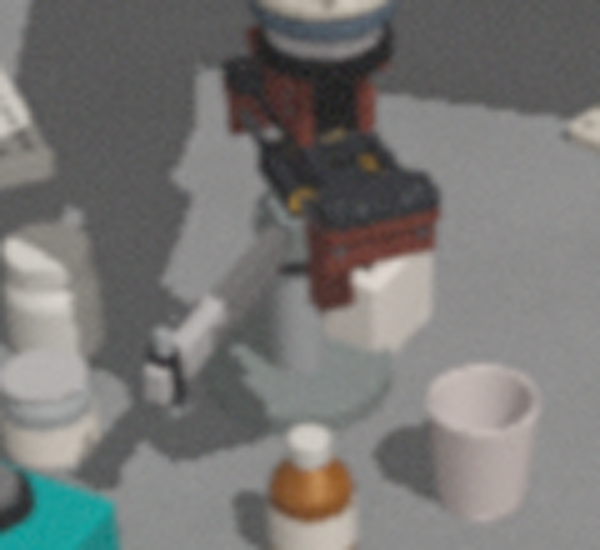

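The fingertip's lower edge is at scene pixel (266,161), but the reported TCP projects to (266,167). So the tips stand about 20 mm higher than reported (about 139 mm) and passed just over the bar. I'll go back over the bar, come down 2 cm lower and repeat. The containers' inner edges lie beyond a 136 mm radius and my fingers stay within about 124 mm, so there is room.

>>> servo_tool(increments=[[0,0,3,0,0,0,-1],[1.5,-2.5,4,0,0,-7,-1],[3,-5,4,0,0,-14,-1],[5.08,-8.88,4,0,0,-21,-1],[5.2,-9.2,4,0,0,-28,-1],[5.2,-9.2,4,0,0,-35,-1],[5.2,-9.2,4,0,0,-42,-1],[5.2,-9.2,4,0,0,-46.3,-1],[5.2,-9.2,1,0,0,-46.3,-1],[5.2,-9.2,-1,0,0,-46.3,-1],[5.2,-9.2,-2.2,0,0,-46.3,-1],[5.2,-9.2,-2.2,0,0,-46.3,-1],[5.2,-9.2,-2.2,0,0,-46.3,-1]])

```text
t: 5.1
ee_pos: [575.9, -55.6, 96.7]
orientation: [-1.858, -2.532, 0.001]
ft_force: [-0.3, -0.3, 0.5]
width: 0.4
grasp_force: 0.0
```

```bash
python3 - <<'E'
from h import *
o=ctrl.get_obs(); print(o["t"],o["ee_pos"],o["orientation"],o["ft_force"])
c=snap("scene")
cv2.imwrite("pics/p4.png",cv2.resize(c["image"][100:210,200:320,::-1],None,fx=5,fy=5,interpolation=cv2.INTER_CUBIC))
E
```

```text
5.1 [575.90945426 -55.57404099  96.72546723] [-1.85799879e+00 -2.53219163e+00  7.31392530e-04] [-0.34511359 -0.26441555  0.51740642]
```

View pics/p4.png

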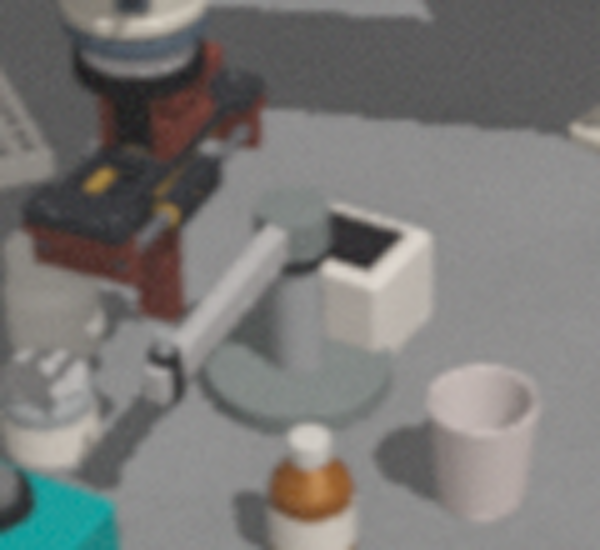

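The tip now shows at (232,163), about z 116, beside the bar. I'll go 6 mm lower and push part of the way.

>>> servo_tool(increments=[[0,0,-0.3,0,0,0,-1],[0,0,-0.6,0,0,0,-1],[-0.3,0.8,-0.6,0,0,0,-1],[-0.5,1.4,-0.6,0,0,0,-1],[-0.56,1.8,-0.6,0,0,0,-1],[-0.67,2.3,-0.6,0,0,3,-1],[-0.79,2.88,-0.6,0,0,5.8,-1],[-0.95,3.42,-0.6,0,0,8.7,-1],[-1.13,3.95,-0.6,0,0,11.6,-1],[-1.35,4.47,-0.6,0,0,14.4,-1],[-1.58,4.99,-0.6,0,0,17.3,-1],[-1.85,5.48,-0.6,0,0,20.2,-1],[-1.85,5.48,-0.6,0,0,20.2,-1]])

```text
t: 6.23
ee_pos: [556.8, 0.4, 91.0]
orientation: [-1.381, -2.822, 0.0]
ft_force: [-0.8, -0.0, 0.8]
width: 0.3
grasp_force: 0.0
```

```bash
python3 - <<'E'
from h import *
o=ctrl.get_obs(); print(o["t"],o["ee_pos"],o["orientation"],o["ft_force"])
c=snap("scene")
cv2.imwrite("pics/p5.png",cv2.resize(c["image"][100:210,200:320,::-1],None,fx=5,fy=5,interpolation=cv2.INTER_CUBIC))
E
```

```text
6.2333 [5.56841148e+02 3.69221445e-01 9.10111469e+01] [-1.38052207e+00 -2.82157386e+00  8.85476002e-05] [-0.8128996  -0.02349057  0.83556004]
```

View pics/p5.png

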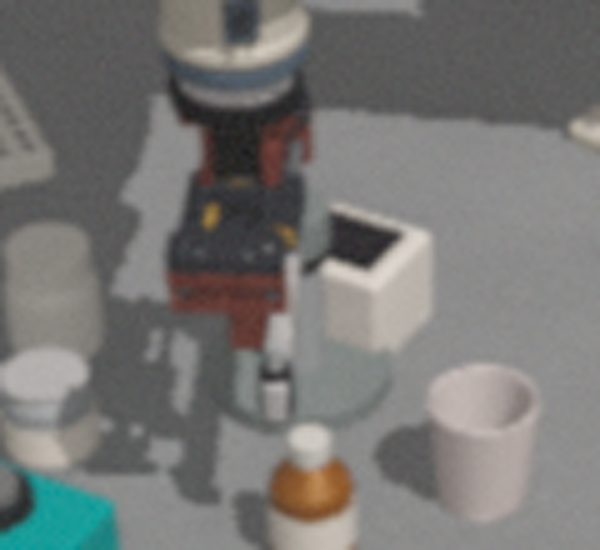

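The arm follows. I'll continue to just short of the goal.

>>> servo_tool(increments=[[-0.28,0.49,0,0,0,2.9,-1],[-0.59,0.95,0,0,0,5.8,-1],[-0.92,1.41,0,0,0,8.7,-1],[-1.27,1.84,0,0,0,11.6,-1],[-1.65,2.26,0,0,0,14.5,-1],[-2.05,2.65,0,0,0,17.4,-1],[-2.47,3.03,0,0,0,20.3,-1],[-2.9,3.38,0,0,0,23.2,-1],[-3.35,3.72,0,0,0,26.1,-1],[-3.83,4.02,0,0,0,29,-1],[-4.31,4.31,0,0,0,31.8,-1],[-4.81,4.56,0,0,0,34.7,-1],[-5.31,4.81,0,0,0,37.6,-1],[-5.6,4.92,0,0,0,39,-1],[-5.6,4.92,0,0,0,39,-1]])

```text
t: 7.53
ee_pos: [501.3, 48.7, 91.1]
orientation: [0.365, 3.12, 0.0]
ft_force: [-0.0, -0.0, -0.2]
width: 0.2
grasp_force: 0.0
```

```bash
python3 - <<'E'
from h import *
o=ctrl.get_obs(); print(o["t"],o["ee_pos"],o["orientation"],o["ft_force"])
c=snap("scene");t=snap("top")
a=cv2.resize(c["image"][110:210,240:330,::-1],None,fx=5,fy=5,interpolation=cv2.INTER_CUBIC)
b=cv2.resize(t["image"][220:320,290:350,::-1],None,fx=5,fy=5,interpolation=cv2.INTER_CUBIC)
cv2.imwrite("pics/p6.png",np.hstack([a,b]))
E
```

```text
7.5333 [501.2562314   48.68236298  91.05710691] [3.64505452e-01 3.12022557e+00 1.87260582e-04] [-0.00482191 -0.0169863  -0.16268781]
```

View pics/p6.png

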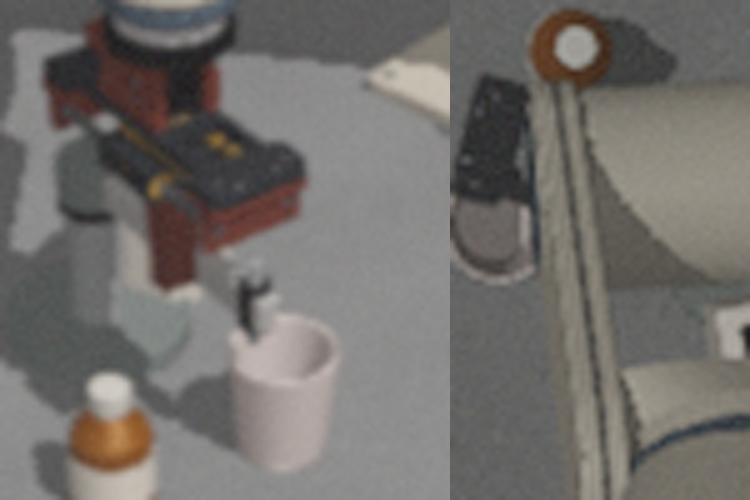

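The scene crop shows the nozzle holder at scene pixel (290,170), its stub top at (290,163), and the beaker rim centred at (297,179). The arm is still a little short of the middle.

```bash
cat > n.py <<'E'
from h import *
import pickle
s=pickle.load(open("scene0.pkl","rb"))
P=np.array([460.6,-54.9])
f=lambda u,v,z: onz(s,240+(u+.5)/5-.5,110+(v+.5)/5-.5,z)
for n,(u,v,z) in dict(stub=(249,262,155),holder=(254,283,141),nozzle=(258,338,96),beaker=(285.5,347,75)).items():
    p=f(u,v,z); d=p[:2]-P; print(n,p.round(1),np.hypot(*d).round(1),np.arctan2(d[1],d[0]).round(3))
d=np.array([501.3,48.7])-P; print("tool",np.hypot(*d),np.arctan2(d[1],d[0]), "bar angle if off 17",np.arctan2(d[1],d[0])+np.arcsin(17/np.hypot(*d)))
for th in (1.2,1.3,1.35,1.4): print(th,[round((a-b)*5) for a,b in zip(pix(s,[*(P+170*np.array([np.cos(th),np.sin(th)])),155]),(240,110))])
E
python3 n.py
```

```text
stub [497.4 105.1 155. ] 164.1 1.345
holder [496.5 108.4 141. ] 167.2 1.354
nozzle [490.4 106.9  96. ] 164.5 1.389
beaker [465.4 108.   75. ] 163.0 1.541
tool 111.30790627803579 1.1964627107873127 bar angle if off 17 1.3497922925206516
1.2 [217, 278]
1.3 [242, 269]
1.35 [254, 264]
1.4 [266, 259]
```

>>> servo_tool(increments=[[-0.4,0.15,0,0,0,2,-1],[-0.8,0.28,0,0,0,4,-1],[-1.2,0.4,0,0,0,6,-1],[-1.5,0.47,0,0,0,8,-1],[-1.7,0.52,0,0,0,9,-1],[-1.86,0.55,0,0,0,10,-1],[-1.86,0.55,0,0,0,10,-1],[-1.86,0.55,0,0,0,10,-1],[-1.4,0.65,0,0,0,10,-1],[0.5,0.6,0,0,0,10,-1],[2,0.6,0,0,0,10,-1],[2,0.6,5,0,0,10,-1],[2,0.6,10,0,0,10,-1],[2,6,12,0,0,10,-1],[2,12,12,0,0,10,-1],[0,16,12,0,0,10,-1],[-4,20,12,0,0,10,-1],[-8,24,12,0,0,10,-1],[-8,28,12,0,0,10,-1],[-8,28,12,0,0,10,-1]])

```text
t: 9.3
ee_pos: [426.9, 315.1, 210.8]
orientation: [-0.092, -3.14, 0.0]
ft_force: [0.9, 0.2, -0.0]
width: 0.5
grasp_force: 0.0
```

```bash
python3 - <<'E'
from h import *
o=ctrl.get_obs(); print(o["t"],o["ee_pos"],o["orientation"],o["ft_force"])
c=snap("scene");t=snap("top")
a=cv2.resize(c["image"][130:210,240:330,::-1],None,fx=5,fy=5,interpolation=cv2.INTER_CUBIC)
b=cv2.resize(t["image"][230:310,290:360,::-1],None,fx=5,fy=5,interpolation=cv2.INTER_CUBIC)
cv2.imwrite("pics/p7.png",np.hstack([a,b]))
E
```

```text
9.3 [426.91227281 315.06294892 210.83545098] [-9.19518209e-02 -3.14013519e+00  3.37954060e-04] [ 0.86624357  0.21378365 -0.04974182]
```

View pics/p7.png

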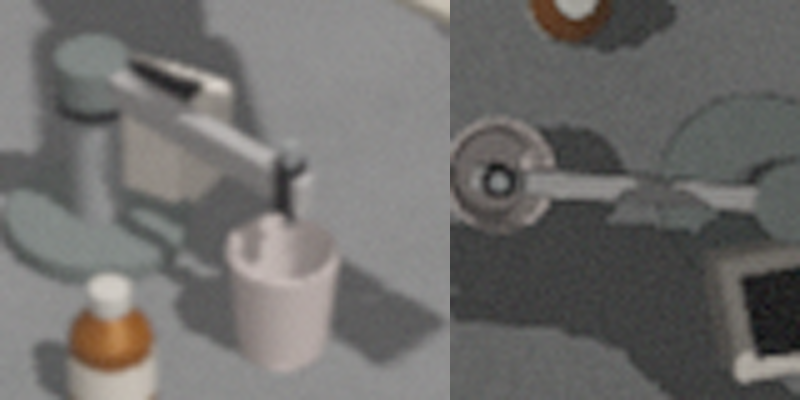

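The nozzle holder sits inside the rim circle in the top view: holder at (299.4,266.0), rim at (299.4,264.5). Next I'll compute the offset.

```bash
python3 - <<'E'
from h import *
import pickle
s=pickle.load(open("scene0.pkl","rb"));t=pickle.load(open("top0.pkl","rb"))
B=onz(t,299.4,264.4,75)
for z in(141,155): 
    p=onz(t,299.4,266,z); print(z,p,(p-B)[:2])
g=lambda u,v,z: onz(s,240+(u+.5)/5-.5,130+(v+.5)/5-.5,z)
print(g(290,148,155),g(285.5,247,75),g(284,218,96)); print(ctrl.get_obs()["ee_pos"])
E
```

```text
141 [467.21433906 112.67330161 141.        ] [-1.63504433  2.83899506]
155 [467.87884418 113.28807021 155.        ] [-0.97053921  3.45376367]
[471.1123421  114.16307431 155.        ] [465.42210444 108.00940504  75.        ] [465.07818855 106.01759444  96.        ]
[426.18439109 318.23618817 210.93546185]
```

>>> servo_tool(increments=[[-0.5,3,0,0,0,0,-1],[-0.5,4.9,-4,0,0,0,-1],[-0.5,4.9,-8,0,0,0,-1],[-0.5,4.9,-10,0,0,0,-1],[-0.5,4.9,-10,0,0,0,-1],[-0.5,4.9,-10,0,0,0,-1]])

```text
t: 9.9
ee_pos: [423.0, 361.7, 109.9]
orientation: [-0.092, -3.138, 0.003]
ft_force: [0.1, 0.7, 0.6]
width: 0.3
grasp_force: 0.0
```

>>> servo_tool(increments=[[0,0,0,0,0,0,-1],[0,0,0,0,0,0,-1],[0,0,0,0,0,0,-1],[0,0,0,0,0,0,-1]])

```text
t: 10.23
ee_pos: [424.1, 363.1, 112.2]
orientation: [0.091, 3.138, 0.003]
ft_force: [0.1, -0.2, 0.1]
width: 0.6
grasp_force: 0.0
```

>>> servo_tool(increments=[[-0.8,1.5,0,0,0,0,-1],[-0.8,1.5,0,0,0,0,-1],[-0.8,1.5,-1,0,0,0,-1],[-0.8,1.5,-1.6,0,0,0,-1],[-0.8,1.5,-1.6,0,0,0,-1],[-0.8,1.5,-1.6,0,0,0,-1]])

```text
t: 10.73
ee_pos: [414.9, 376.9, 93.9]
orientation: [-0.091, -3.139, 0.002]
ft_force: [-0.3, -0.2, -0.2]
width: 0.4
grasp_force: 0.0
```

>>> servo_tool(increments=[[0,0,-0.4,0,0,0,-1],[0,0,-0.8,0,0,0,-1],[0,0,-1.2,0,0,0,-1],[0,0,-1.6,0,0,0,-1],[0,0,-1.6,0,0,0,-1],[0,0,-1.6,0,0,0,-1]])

```text
t: 11.23
ee_pos: [415.1, 377.5, 78.5]
orientation: [-0.091, -3.14, 0.001]
ft_force: [-0.0, -0.2, 1.3]
width: 0.4
grasp_force: 0.7
```

>>> servo_tool(increments=[[0,0,-0.1,0,0,0,-1],[0,0,-0.2,0,0,0,-1],[0,0,-0.3,0,0,0,-1],[0,0,-0.3,0,0,0,-1],[0,0,-0.3,0,0,0,-1]])

```text
t: 11.65
ee_pos: [415.1, 377.6, 75.8]
orientation: [-0.091, -3.14, 0.0]
ft_force: [-0.0, -1.2, 2.9]
width: 0.3
grasp_force: 1.5
```

>>> servo_tool(increments=[[0,0,-0.1,0,0,0,-1],[0,0,-0.2,0,0,0,-1],[0,0,-0.3,0,0,0,-1],[0,0,-0.3,0,0,0,-1],[0,0,-0.3,0,0,0,-1]])

```text
t: 12.07
ee_pos: [415.1, 377.6, 72.7]
orientation: [-0.091, -3.14, 0.0]
ft_force: [-1.6, -2.4, 4.8]
width: 0.7
grasp_force: 2.3
```

>>> servo_tool(increments=[[0,0,-0.05,0,0,0,-1],[0,0,-0.1,0,0,0,-1],[0,0,-0.15,0,0,0,-1],[0,0,-0.15,0,0,0,-1],[0,0,-0.15,0,0,0,-1]])

```text
t: 12.48
ee_pos: [415.2, 377.7, 72.3]
orientation: [0.091, 3.14, 0.0]
ft_force: [-4.3, -4.7, 15.4]
width: 0.1
grasp_force: 7.9
```

Force jumps to 15 N with no further travel, so the key is at its stop. Now I'll let it up and clear off.

>>> servo_tool(increments=[[0,0,0,0,0,0,-1],[0,0,0.5,0,0,0,-1],[0,0,1,0,0,0,-1],[0,0,2,0,0,0,-1],[0,0,4,0,0,0,-1],[0,0,8,0,0,0,-1],[0,0,12,0,0,0,-1],[0,0,12,0,0,0,-1],[0,0,12,0,0,0,-1],[0,0,12,0,0,0,-1],[0,0,12,0,0,0,-1],[0,0,12,0,0,0,-1],[0,0,12,0,0,0,-1]])

```text
t: 13.57
ee_pos: [414.6, 377.1, 189.9]
orientation: [-0.09, -3.138, 0.003]
ft_force: [-0.3, -0.5, -0.3]
width: 0.4
grasp_force: 0.0
```

```bash
python3 - <<'E'
from h import *
o=ctrl.get_obs(); print(o["t"],o["ee_pos"],o["ft_force"],abs(o["qvel"]).max())
print(ctrl.close_job())
E
```

```text
13.5667 [414.55143173 377.14965207 189.85485621] [-0.32398323 -0.54827606 -0.32849784] 0.0046289619356006196
the job is handed in; nothing more can be done
None
```

The job is handed in at 13.6 s (no verdict came back): the nozzle was about 4 mm from the beaker's centre when last measured before the key press, the start key was pressed to its stop and released, and the gripper is clear of everything; the first push missed, passing over the bar without moving it.

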